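# Cull the faulty deck sockets and hold a good one down in the marking nest

### The arm

A 6-joint arm with a two-finger parallel gripper is mounted at the origin on the work surface. World frame = base frame: x ahead of the robot, y to its left, z up, the work surface at z = 0. Lengths are in m, angles in rad, forces in N, time in s.
With the tool pointing down it reaches from about 0.25 to 0.775 m from the base axis. Payload 4 kg.
Tool frame: the origin (TCP) lies on the centre line of the jaws, within the pads' length; the fingertips stand 17 mm ahead of it and the grasp point (between the pads) lies 2 mm behind it; z points along the fingers, y is the line along which they close (so a half turn about z gives the same grasp; the last joint's range is limited). The gripper opens to 94 mm and grips with 3 to 60 N. Pads are 16 mm wide; open, the fingers measure 119 mm over their backs; the gripper's body (75 mm by 177 mm) begins 78 mm behind the grasp point.
Start: joints at [1.071, 0.087, 1.371, -0, 1.684, -0.103], TCP at [0.213, 0.507, 0.223] pointing down, gripper open.
Joint ranges: [-3.1, 3.1], [-0.76, 2.03], [0.27, 2.55], [-1.08, 4.22], [0.17, 2.65], [-2.57, 2.57]. Speed limits (rad/s): [2.79, 2.79, 3.14, 3.14, 3.14, 3.14].

### API

Orientations are given as [roll, pitch, yaw] about the fixed x, y, z axes, in that order (R = Rz(yaw) Ry(pitch) Rx(roll)).
In Python, from bench import robot gives the robot as it stands.
- The arm moves only by the tool servo_tool, never from a script. Its argument "plan" is a list of rows, each a list of 7 numbers: the shift along the tool's x, y, z normalised to -1 to 1, where 1 is 0.1 m, then the turn, a rotation vector about the tool's x, y, z normalised to -1 to 1, where 1 is pi/2 rad, then the finger opening in mm, from 0 to 94. In form: [[x, y, z, ax, ay, az, gripper], ...]. A call has 1 to 12 rows; each row is the pose to reach, as a shift and turn from the pose commanded when the call began, along the tool's axes at that moment; what a row does not reach only later rows make up. A row lasts 1/12 s, in which the tool goes at most 41.7 mm and 7.16 degrees, less where a joint would pass 70% of its speed; a pose out of reach is approached as far as the arm can. A call with a number of a shift or a turn outside -1 to 1 is refused whole. A call with a gripper value outside its range is refused whole. The fingers move at their own pace and stop on an object; the grip force is fixed at half the most. Time passes only in rows, so rows that repeat a pose let the fingers close. It gives the time, the measured TCP pose, the force, the opening and the grip force at its end, in the units of the state.
- robot.get_obs(): the state, without advancing time (a new reading comes with each control period).
- robot.snapshot(name): name is "scene" or "top"; returns the picture (400x640x3 uint8, red, green, blue); there is no depth.
- robot.camera_params(name): a dict with "camera_matrix" (3x3 intrinsics, pixels), "rvec" (rotation vector, rad) and "tvec" (3), from world to camera coordinates, as OpenCV has them. Camera axes: x right, y down, z forward; pixel columns grow to the right and rows downward; lengths in m; the calibration is good to about 2 mm. A picture is of the moment at which its call begins. camera_params takes no time and is no camera call.
- robot.close_job(): hands the job in; it is judged then, once.
Trained networks look in the newest picture that a camera, given by its name, has taken for a name from the list of things; names that differ only in an ending like _2 or _b are one class to them, and where a whole thing is asked for, a point or a joint stands for the part that bears it (a point fixed in the world has none). Each returns a list of dicts, best first, with "conf" (0 to 1); they miss things now and then, are a little off and sometimes report something else, mostly with a low value. They report only what shows in the picture. A call takes as long as a camera call. They do not tell look-alikes from the thing itself.
- robot.find_in(thing, camera): "extent" ([centre column, centre row, width, height] in pixels, round what is visible of it).
The state is a dict: "time": time; "joint_positions": joint angles; "qvel": joint speeds; "joint_torque": joint torques, N m; "tool_pos": TCP position; "ee_rot": TCP orientation; "wrist_force": force on the tool from outside, world axes, zero at the start; "wrist_torque": the same for the moment, N m; "width": finger opening in m; "finger_force": force on a finger pad.
Only numpy, scipy, OpenCV 4.12 (cv2) and the standard library are available. Lean on these libraries where they do the work, as an engineer would, in place of code of your own. Each camera call takes 0.05 s, during which the arm holds its last target. There are 200 camera calls.

### The job

Five deck sockets stand in the black tray: take out the two faulty castings (one is too short, one has no collar) and put them in the red scrap bin, leaving the good ones standing where they are. Then stand any one of the good sockets foot down in the sprung nest of the marking unit and press the nest smoothly all the way down, without ramming it. Finish while still holding the socket pressed down for the marking cycle: do not let go, and leave the strip roll, the carton and the caliper alone.

Things in the scene. Friction and masses are not known exactly. Their poses are not given: they have to be found in the camera images.
- good_1_center (a point): Good socket: aluminium deck socket: solid round body 40 mm diameter, 90 mm tall, with a collar 52 mm diameter, 10 mm thick round its top end, black plug flush in the mouth; foot tapered from 40 to 32 mm over its last 7 mm; about 0.25 kg. Starts standing upright, foot down. The point is on its axis half-way up (45 mm above the foot); z runs from foot to collar
- good_2_center (a point): Good socket, the same as good_1
- good_3_center (a point): Good socket, the same as good_1
- short_center (a point): Faulty socket: like the good ones, same collar and foot, but only 66 mm tall; the point is on its axis half-way up (33 mm above its foot). About 0.18 kg
- plain_center (a point): Faulty socket: 90 mm tall like the good ones but with no collar, a plain round body 40 mm diameter to the top; the point is on its axis half-way up (45 mm above its foot). About 0.25 kg
- tray: Black low-rimmed tray, fixed, 215 mm along its x, 315 mm along its y, rim 15 mm high, floor 4 mm thick; origin under its centre on the bench, z up. The five sockets stand on its floor in two rows (3 + 2) along its y, about 105 mm between neighbours in both directions; which socket stands where changes
- bin: Red open-fronted stacking bin for scrap, fixed, 200 mm along its x, 165 mm along its y, walls 4 mm thick, floor 4 mm thick; back wall (+x side) and the rear two thirds of the side walls 85 mm high, front wall (-x side) and the front third of the sides 38 mm high; origin under its centre on the bench, z up
- marker: Marking unit, fixed: grey box 200 mm along its x, 170 mm along its y, top 90 mm above the bench, with a red stop button on its top (to 108 mm) near its -x edge; origin under its centre on the bench, z up. The sprung nest stands over its centre
- nest_seat (a point): Centre of the flat seat inside the sprung nest, where a socket's foot rests; it moves with the nest, 124 mm above the bench when up. The nest is a brass ring cup, outside 58, bore 44 mm diameter, rim 16 mm above the seat, on a steel plate 84 mm diameter over a coil spring. Two fixed bolt heads, 35.5 mm either side along the marker's y, reach 129 mm above the bench
- nest (a joint): How far the nest is pressed straight down, in m: 0 = up, 0.016 = fully down on its stop. Spring: about 5 N to start it moving, about 12 N fully down (socket weight included in neither); a socket's own weight does not sink it and it springs up when released
- roll: Bystander: roll of galvanised strip with a white band, 60 mm diameter, 85 mm tall, standing loose; origin at the centre of its underside
- carton: Bystander: small cardboard carton 75 x 110 x 50 mm, loose; origin at the centre of its underside
- caliper: Bystander: steel caliper with a black slide lying flat, about 200 mm long along its y, 70 mm wide, 10 mm thick, loose; origin near its middle, on the bench
Things that resemble listed ones, but are neither listed nor needed, are in the scene too. Leave any orange look-alike of the part that bears good_1_center alone.

How it is judged:
By the outcome, as a careful person would: the job done as asked, in the order asked, and still so for the second after the job is handed in, while the arm keeps its last pose, push and grip.
It also fails if it takes over 70 s, if anything falls off the work surface, if the arm or the gripper's body presses on something with over 40 N, if the wrist force passes 120 N, or if a joint passes its speed limit or range.

## Working session

There is one attempt and no reset: what is moved stays moved. The work goes in short steps, Python scripts to look and compute and a tool call to move; the robot and the scene stay as the last step left them, time stands still between calls to the robot, and variables do not carry over. Pictures are saved under pics/ and viewed, at most 10 in all, crops included, and the job is handed in when it is done.

Besides the shell and the picture viewer there is one more tool, called after "Request:" as name(argument=value, ...) on one line, values as JSON. servo_tool: Moves the arm, as the interface text tells. Scaled input: -1 to 1 covers 0.1 m each way for a shift and pi/2 rad each way for a turn. Its arguments: {"type":"object","properties":{"plan":{"type":"array","items":{"type":"array","items":{"type":"number"}}}},"required":["plan"]}

```bash
mkdir -p pics
python3 - <<'E'
from bench import robot
import cv2,numpy as np
o=robot.get_obs();print({k:np.round(v,3).tolist() for k,v in o.items()})
for c in("scene","top"):
    im=robot.snapshot(c);cv2.imwrite(f"pics/{c}0.png",im[:,:,::-1])
    p=robot.camera_params(c);print(c,{k:np.round(v,4).tolist() for k,v in p.items()})
    for t in("good_1_center","short_center","plain_center","tray","bin","marker","nest_seat"):
        print(t,[(np.round(d["extent"]).tolist(),round(d["conf"],2)) for d in robot.find_in(t,c)])
E
```

```text
{'time': 0.0, 'joint_positions': [1.071, 0.088, 1.372, -0.0, 1.684, -0.103], 'qvel': [0.001, 0.001, 0.001, 0.001, 0.002, -0.001], 'joint_torque': [0.0, -34.019, -30.242, 0.072, 0.033, -0.0], 'tool_pos': [0.212, 0.507, 0.221], 'ee_rot': [-3.139, -0.0, 2.745], 'wrist_force': [0.431, -0.144, -0.173], 'wrist_torque': [0.045, 0.017, 0.007], 'finger_force': 0.0, 'width': 0.094}
scene {'camera_matrix': [[427.1501, 0.0, 313.0813], [0.0, 427.1501, 199.4859], [0.0, 0.0, 1.0]], 'rvec': [2.394, 0.8459, -0.2824], 'tvec': [-0.5041, -0.2381, 1.3834]}
good_1_center [([375.0, 141.0, 22.0, 36.0], 0.94), ([389.0, 118.0, 20.0, 30.0], 0.78), ([305.0, 173.0, 20.0, 36.0], 0.72), ([424.0, 156.0, 20.0, 40.0], 0.61)]
short_center [([354.0, 168.0, 18.0, 26.0], 0.69)]
plain_center [([342.0, 128.0, 19.0, 33.0], 0.87), ([382.0, 216.0, 49.0, 51.0], 0.66)]
tray [([338.0, 175.0, 117.0, 95.0], 0.88)]
bin [([235.0, 228.0, 99.0, 94.0], 0.7)]
marker [([167.0, 301.0, 121.0, 114.0], 0.66)]
nest_seat [([162.0, 283.0, 37.0, 37.0], 0.7), ([342.0, 130.0, 16.0, 31.0], 0.68), ([380.0, 215.0, 47.0, 48.0], 0.19)]
top {'camera_matrix': [[379.7478, 0.0, 321.468], [0.0, 379.7478, 196.6076], [0.0, 0.0, 1.0]], 'rvec': [2.1603, -2.1266, 0.1867], 'tvec': [0.0114, 0.6198, 0.9504]}
good_1_center [([186.0, 143.0, 29.0, 24.0], 0.94), ([154.0, 205.0, 28.0, 24.0], 0.89), ([198.0, 199.0, 32.0, 19.0], 0.6)]
short_center [([242.0, 196.0, 22.0, 15.0], 0.75)]
plain_center [([202.0, 240.0, 22.0, 15.0], 0.68)]
tray [([245.0, 221.0, 122.0, 91.0], 0.76)]
bin [([376.0, 252.0, 78.0, 89.0], 0.59)]
marker [([473.0, 239.0, 73.0, 83.0], 0.62), ([203.0, 240.0, 25.0, 18.0], 0.26)]
nest_seat []
```

View pics/top0.png

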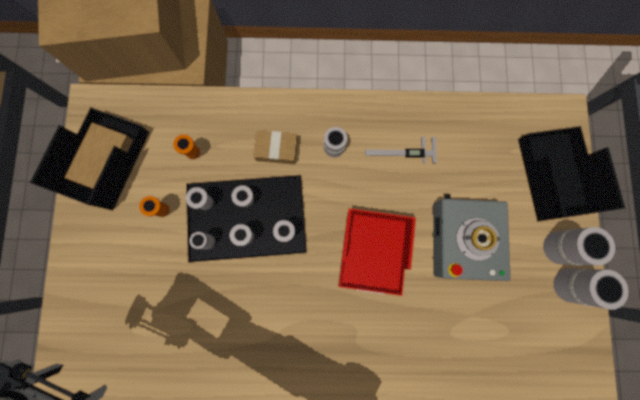

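View pics/scene0.png

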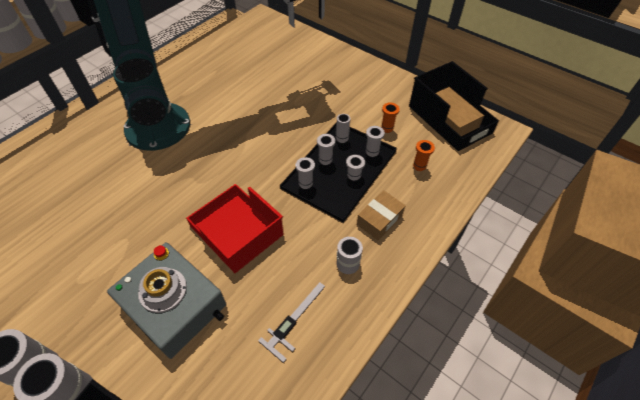

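The top view shows the tray with the sockets' plugs near (197,197), (242,196) [short], (201,240) [plain], (241,235) and (284,231). The bin is near (376,252) and the nest near (483,238). In the scene view the good sockets' tops are at (326,142), (375,133) and (305,163), the short at (356,160), the plain at (344,119) and the nest at (158,284). The orange ones are look-alikes.

```bash
cat > h.py <<'E'
from bench import robot
import cv2,numpy as np
from scipy.optimize import least_squares
P={c:robot.camera_params(c) for c in("scene","top")}
def proj(X,c):
    p=P[c];return cv2.projectPoints(np.float64(X).reshape(-1,1,3),np.float64(p["rvec"]),np.float64(p["tvec"]),np.float64(p["camera_matrix"]),None)[0][:,0]
def ray(uv,c,z):
    p=P[c];R=cv2.Rodrigues(np.float64(p["rvec"]))[0];C=-R.T@np.float64(p["tvec"]).ravel()
    d=R.T@np.linalg.inv(p["camera_matrix"])@[uv[0],uv[1],1];return C+d*(z-C[2])/d[2]
def tri(d): # dict cam->uv
    s=least_squares(lambda X:np.concatenate([proj(X,c)[0]-d[c] for c in d]),[.5,.1,.1]);return s.x,np.abs(s.fun).max()
def plug(im,uv,r=16,f=8,dark=True):
    u,v=int(uv[0]),int(uv[1]);g=cv2.cvtColor(im[v-r:v+r,u-r:u+r],cv2.COLOR_RGB2GRAY)
    g=cv2.resize(g,None,fx=f,fy=f,interpolation=cv2.INTER_CUBIC)
    m=(g<80).astype(np.uint8);n,l,s,c=cv2.connectedComponentsWithStats(m)
    ok=[i for i in range(1,n) if 20<s[i,4]/f/f<150 ]
    if not ok:return None
    i=min(ok,key=lambda i:np.hypot(*(c[i]-r*f)))
    return (c[i]+.5)/f-.5+[u-r,v-r],s[i,4]/f/f
E
python3 - <<'E'
from h import *
S,T=[cv2.imread(f"pics/{c}0.png")[:,:,::-1].copy() for c in("scene","top")]
for n,t,s,z in(("gA",(197,197),(375,133),.094),("gB",(241,235),(326,142),.094),("gC",(284,231),(305,163),.094),("short",(242,196),(356,160),.07),("plain",(201,240),(344,119),.094)):
    a=plug(T,t,13);b=plug(S,s,9)
    print(n,a,b,"topray",a and ray(a[0],"top",z).round(4),"sceneray",b and ray(b[0],"scene",z).round(4),tri({"top":a[0],"scene":b[0]}) if a and b else "")
print("tray",[ray(u,"top",.015).round(3)[:2] for u in((186,184),(300,176),(306,252),(190,261))])
print("nest",ray((483,238),"top",.14).round(4),ray((158,284),"scene",.14).round(4))
b=cv2.resize(T[180:310,330:520],None,fx=4,fy=4,interpolation=cv2.INTER_CUBIC)
cv2.imwrite("pics/c1.png",b[:,:,::-1])
E
```

```text
gA (array([195.78505173, 197.26373528]), np.float64(87.59375)) (array([374.92119416, 131.44493354]), np.float64(57.015625)) topray [0.6054 0.3363 0.094 ] sceneray [0.6079 0.3348 0.094 ] (array([0.60611634, 0.33758557, 0.09057406]), np.float64(0.09168330094598787))
gB (array([240.05076875, 234.4028395 ]), np.float64(87.90625)) (array([325.62460547, 139.64781694]), np.float64(59.40625)) topray [0.5145 0.2213 0.094 ] sceneray [0.517  0.2204 0.094 ] (array([0.51495223, 0.22222179, 0.09099828]), np.float64(0.1807372224521373))
gC (array([283.44227921, 230.46790298]), np.float64(87.046875)) (array([304.65308434, 163.94783922]), np.float64(67.25)) topray [0.5259 0.1146 0.094 ] sceneray [0.5284 0.1133 0.094 ] (array([0.52631248, 0.11516798, 0.09067224]), np.float64(0.13256264494373227))
short (array([241.59605136, 195.31438953]), np.float64(80.625)) (array([355.30739985, 161.08512611]), np.float64(63.1875)) topray [0.6162 0.227  0.07  ] sceneray [0.6189 0.2258 0.07  ] (array([0.61706891, 0.22805803, 0.06644184]), np.float64(0.16361125433667212))
plain (array([197.58993271, 239.85149241]), np.float64(90.5625)) (array([343.14911329, 117.59059787]), np.float64(52.203125)) topray [0.4995 0.3248 0.094 ] sceneray [0.5022 0.3235 0.094 ] (array([0.49991664, 0.32606628, 0.0906258 ]), np.float64(0.15614645556416917))
tray [array([0.654, 0.391]), array([0.682, 0.081]), array([0.475, 0.06 ]), array([0.447, 0.365])]
nest [ 0.5122 -0.3614  0.14  ] [ 0.5253 -0.3689  0.14  ]
```

View pics/c1.png

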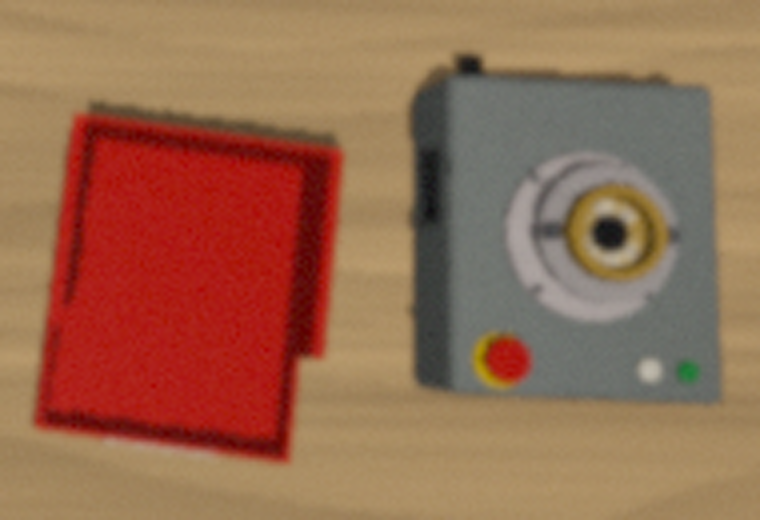

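The crop shows the bin with its low front at the bottom (world -x). Its corners in the crop are (78,118), (340,150), (290,460) and (38,425). The brass nest ring is centred near crop (617,233), which is about (484,238) in the top view.

```bash
cat >> h.py <<'E'
Y=2.745;EX=np.array([np.cos(Y),np.sin(Y),0]);EY=np.array([np.sin(Y),-np.cos(Y),0])
def sh(a,b):
    d=np.array(b)-a;return np.array([d@EX,d@EY,-d[2]])*10
E
python3 - <<'E'
from h import *
S,T=[cv2.imread(f"pics/{c}0.png")[:,:,::-1].copy() for c in("scene","top")]
for (n,im,u,v) in(("top",T,484,238),("scene",S,158,284)):
    c=im[v-20:v+20,u-20:u+20];h=cv2.cvtColor(c,cv2.COLOR_RGB2HSV)
    m=((h[...,0]>14)&(h[...,0]<32)&(h[...,1]>110)).astype(np.uint8)
    k,l,s,_=cv2.connectedComponentsWithStats(m);i=1+np.argmax(s[1:,4])
    pts=np.argwhere(l==i)[:,::-1].astype(np.float32);e=cv2.fitEllipse(cv2.convexHull(pts))
    b=s[i];c0=np.array(e[0])+[u-20,v-20];print(n,c0,e,b,"ray.14",ray(c0,n,.14).round(4), "ray.132",ray(c0,n,.132).round(4))
f=lambda x,y,z:ray((330+x/4-.4,180+y/4-.4),"top",z).round(3)[:2]
print("bin",f(78,118,.085),f(340,150,.085),f(290,460,.038),f(38,425,.038))
print(sh([.213,.507,.223],[.6175,.2264,.223]))
E
```

```text
top [483.49201775 237.7256031 ] ((19.49201774597168, 19.725603103637695), (22.972341537475586, 25.089637756347656), 106.578857421875) [  7   8  26  24 289] ray.14 [ 0.5129 -0.3626  0.14  ] ray.132 [ 0.5133 -0.3661  0.132 ]
scene [157.06809998 282.32448959] ((19.068099975585938, 18.32448959350586), (25.91453742980957, 28.824636459350586), 55.314971923828125) [  5   5  29  27 454] ray.14 [ 0.5207 -0.3677  0.14  ] ray.132 [ 0.5158 -0.3668  0.132 ]
bin [ 0.583 -0.049] [ 0.565 -0.215] [ 0.37 -0.19] [ 0.39  -0.028]
[-4.81493259 -1.02571202 -0.        ]
```

Request:
servo_tool(plan=[[-0.97,-0.2,0,0,0,0,80],[-0.97,-0.2,0,0,0,0,80],[-0.97,-0.2,0,0,0,0,80],[-0.97,-0.2,0,0,0,0,80]])

```text
time: 1.13
tool_pos: [0.297, 0.4495, 0.2225]
ee_rot: [-3.141, 0.001, 2.74]
wrist_force: [0.1, 0.3, -0.2]
width: 0.0803
finger_force: 0.0
```

Request:
servo_tool(plan=[[-0.97,-0.2,0,0,0,0,80],[-0.97,-0.2,0,0,0,0,80],[-0.97,-0.2,0,0,0,0,80],[-0.97,-0.2,0,0,0,0,80]])

```text
time: 1.47
tool_pos: [0.378, 0.3941, 0.2223]
ee_rot: [-3.141, 0.001, 2.741]
wrist_force: [0.1, 0.0, -0.2]
width: 0.0799
finger_force: 0.0
```

Request:
servo_tool(plan=[[-0.96,-0.21,0,0,0,0,80],[-0.96,-0.21,0,0,0,0,80],[-0.96,-0.21,0,0,0,0,80]])

```text
time: 1.72
tool_pos: [0.4583, 0.3378, 0.2223]
ee_rot: [-3.141, 0.001, 2.743]
wrist_force: [-0.4, 0.1, -0.3]
width: 0.0801
finger_force: 0.0
```

Request:
servo_tool(plan=[[-0.96,-0.21,0,0,0,0,80],[-0.96,-0.21,0,0,0,0,80],[-0.96,-0.21,0,0,0,0,80]])

```text
time: 1.97
tool_pos: [0.5392, 0.2809, 0.2219]
ee_rot: [-3.141, 0.001, 2.742]
wrist_force: [-0.2, 0.2, -0.7]
width: 0.0799
finger_force: 0.0
```

Request:
servo_tool(plan=[[-0.96,-0.21,0,0,0,0,80],[-0.96,-0.21,0,0,0,0,80],[-0.96,-0.21,0,0,0,0,80],[-0.96,-0.21,0.0,0,0,0,80],[-0.96,-0.21,0.6,0,0,0,80],[-0.96,-0.21,0.6,0,0,0,80],[-0.96,-0.21,0.6,0,0,0,80]])

```text
time: 2.55
tool_pos: [0.6128, 0.2276, 0.1563]
ee_rot: [-3.136, -0.01, 2.747]
wrist_force: [-0.8, 0.4, -1.2]
width: 0.0803
finger_force: 0.0
```

Run:
```python
from h import *
print(robot.get_obs()["tool_pos"])
a=robot.snapshot("top");b=robot.snapshot("scene")
cv2.imwrite("pics/a1.png",np.hstack([cv2.resize(a[120:300,140:340],(400,360)),cv2.resize(b[60:240,260:460],(400,360))])[:,:,::-1])
```

```text
[0.61280358 0.22757413 0.15631102]
```

View pics/a1.png

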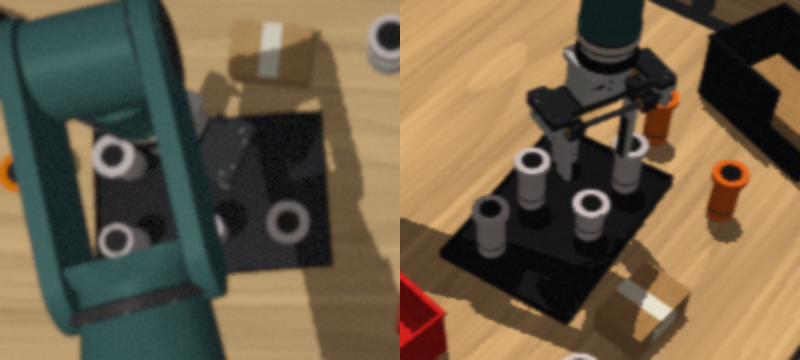

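The picture shows the gripper over the tray, with its fingertips at about (542,147) and (572,135) in the scene view. The short one is below them at about (555,162) in the crop. I'm checking this by projection.

Run:
```python
from h import *
o=robot.get_obs();print(o["time"],o["tool_pos"],o["qvel"],o["ee_rot"],o["joint_positions"])
t=o["tool_pos"]
for s in(-1,1):
    p=t+s*.046*EY-[0,0,.017];q=proj(p,"scene")[0];print((q-[260,60])*2+[400,0])
q=proj([.6175,.2264,.07],"scene")[0];print((q-[260,60])*2+[400,0])
```

```text
2.65 [0.61564247 0.22784769 0.16223098] [-0.00678539 -0.02765604 -0.05947966 -0.00616455 -0.00193183 -0.00387212] [-3.14120906e+00 -2.25556629e-03  2.74689034e+00] [ 2.67584176e-01  3.43110639e-01  1.18556287e+00  1.08555219e-03
  1.61493372e+00 -9.08463464e-01]
[563.89536281 175.11542743]
[622.77436706 150.98375756]
[590.03167474 201.43741154]
```

Request:
servo_tool(plan=[[-0.01,-0.01,0.25,0,0,0,80],[-0.01,-0.01,0.5,0,0,0,80],[-0.01,-0.01,0.75,0,0,0,80],[-0.01,-0.01,0.9,0,0,0,80],[-0.01,-0.01,1.0,0,0,0,80],[-0.01,-0.01,1.0,0,0,0,80]])

```text
time: 3.15
tool_pos: [0.617, 0.2255, 0.0621]
ee_rot: [-3.141, -0.001, 2.746]
wrist_force: [-0.0, 0.3, 0.2]
width: 0.0802
finger_force: 0.0
```

Request:
servo_tool(plan=[[0,0,0.15,0,0,0,80],[0,0,0.25,0,0,0,80],[0,0,0.25,0,0,0,80],[0,0,0.25,0,0,0,60],[0,0,0.25,0,0,0,45],[0,0,0.25,0,0,0,30],[0,0,0.25,0,0,0,30],[0,0,0.25,0,0,0,30],[0,0,0.25,0,0,0,30],[0,0,0.25,0,0,0,30]])

```text
time: 3.98
tool_pos: [0.6184, 0.225, 0.0383]
ee_rot: [3.14, 0.001, 2.745]
wrist_force: [0.2, 1.0, 3.0]
width: 0.05
finger_force: 30.0
```

The fingers meet the collar first (50 mm), so I'll grip on the collar with the pads.

Request:
servo_tool(plan=[[0,0,0,0,0,0,65],[0,0,0,0,0,0,70],[0,0,0,0,0,0,70],[0,0,-0.15,0,0,0,70],[0,0,-0.25,0,0,0,70],[0,0,-0.25,0,0,0,70],[0,0,-0.25,0,0,0,55],[0,0,-0.25,0,0,0,35],[0,0,-0.25,0,0,0,35],[0,0,-0.25,0,0,0,35],[0,0,-0.25,0,0,0,35],[0,0,-0.25,0,0,0,35]])

```text
time: 4.98
tool_pos: [0.6175, 0.2247, 0.0618]
ee_rot: [-3.141, -0.001, 2.745]
wrist_force: [-0.2, -0.1, -1.1]
width: 0.0498
finger_force: 30.0
```

Request:
servo_tool(plan=[[0,0,-0.1,0,0,0,35],[0,0,-0.3,0,0,0,35],[0,0,-0.6,0,0,0,35],[0,0,-0.9,0,0,0,35],[0,0,-1,0,0,0,35],[0,0,-1,0,0,0,35]])

```text
time: 5.48
tool_pos: [0.6199, 0.2252, 0.1674]
ee_rot: [3.136, 0.007, 2.745]
wrist_force: [-0.5, -0.3, -1.9]
width: 0.0501
finger_force: 30.0
```

Run:
```python
from h import *
b=robot.snapshot("scene");o=robot.get_obs();print(o["tool_pos"],o["width"],o["finger_force"],o["wrist_force"])
cv2.imwrite("pics/a2.png",cv2.resize(b[60:240,260:460],(600,540))[:,:,::-1])
t=o["tool_pos"];c=np.array([.4775,-.1205,0]);bx=np.array([.187,.021,0])/.188
print("bin near slots",[(c+s*bx).round(3) for s in(.045,-.045)])
```

```text
[0.61860176 0.22485317 0.16419365] 0.04990072010745551 29.99964952468872 [-0.22623172 -0.53022702 -2.5086686 ]
bin near slots [array([ 0.522, -0.115,  0.   ]), array([ 0.433, -0.126,  0.   ])]
```

View pics/a2.png

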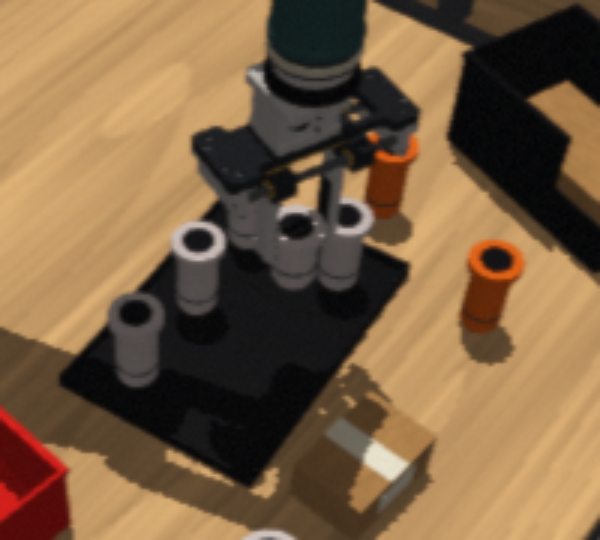

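The short one is held by its collar, at about (295,245) in the crop. Carrying it to the bin.

Request:
servo_tool(plan=[[0,-0.1,-0.3,0,0,0,35],[-0.05,-0.35,-0.4,0,0,0,35],[-0.08,-0.6,-0.4,0,0,0,35],[-0.11,-0.88,-0.4,0,0,0,35]])

```text
time: 5.87
tool_pos: [0.5931, 0.1388, 0.2003]
ee_rot: [-3.14, -0.002, 2.746]
wrist_force: [-0.2, -0.1, -1.7]
width: 0.0498
finger_force: 30.0
```

Request:
servo_tool(plan=[[-0.04,-0.29,0,0,0,0,35],[-0.08,-0.58,0,0,0,0,35],[-0.11,-0.88,0,0,0,0,35]])

```text
time: 6.12
tool_pos: [0.5683, 0.0527, 0.1989]
ee_rot: [-3.139, -0.005, 2.745]
wrist_force: [0.2, -0.3, -2.0]
width: 0.05
finger_force: 30.0
```

Request:
servo_tool(plan=[[-0.04,-0.29,0,0,0,0,35],[-0.08,-0.58,0,0,0,0,35],[-0.11,-0.88,0,0,0,0,35]])

```text
time: 6.37
tool_pos: [0.5444, -0.0326, 0.199]
ee_rot: [-3.14, -0.005, 2.745]
wrist_force: [0.3, -0.8, -1.3]
width: 0.0504
finger_force: 30.0
```

Request:
servo_tool(plan=[[-0.04,-0.29,0,0,0,0,35],[-0.08,-0.58,0,0,0,0,35],[-0.11,-0.8,0,0,0,0,35],[-0.11,-0.87,0,0,0,0,35],[-0.11,-0.87,0.1,0,0,0,35],[-0.11,-0.87,0.4,0,0,0,35],[-0.11,-0.87,0.4,0,0,0,35]])

```text
time: 6.95
tool_pos: [0.5191, -0.1137, 0.1548]
ee_rot: [3.141, -0.013, 2.745]
wrist_force: [-1.1, 1.0, -2.9]
width: 0.0497
finger_force: 30.0
```

Request:
servo_tool(plan=[[0,0,0.2,0,0,0,35],[0,0,0.45,0,0,0,35],[0,0,0.7,0,0,0,35],[0,0,0.85,0,0,0,35],[0,0,0.93,0,0,0,35],[0,0,0.97,0,0,0,35],[0,0,0.97,0,0,0,35],[0,0,0.97,0,0,0,35]])

```text
time: 7.62
tool_pos: [0.5235, -0.1158, 0.0664]
ee_rot: [3.141, 0.001, 2.745]
wrist_force: [0.3, 0.1, -1.8]
width: 0.05
finger_force: 30.0
```

Request:
servo_tool(plan=[[0,0,0,0,0,0,60],[0,0,0,0,0,0,68],[0,0,0,0,0,0,68],[0,0,0,0,0,0,68],[0,0,-0.1,0,0,0,68],[0,0,-0.4,0,0,0,68],[0,0,-0.8,0,0,0,68],[0,0,-1,0,0,0,68],[0,0,-1,0,0,0,68]])

```text
time: 8.37
tool_pos: [0.5261, -0.1172, 0.1734]
ee_rot: [3.141, 0.013, 2.745]
wrist_force: [0.6, 0.4, 0.5]
width: 0.0681
finger_force: 0.0
```

Run:
```python
from h import *
t=np.array([.521,-.115,.165]);o=robot.get_obs();print(o["time"],o["tool_pos"],o["ee_rot"])
print(sh(o["tool_pos"],[.5005,.3245,.2]))
```

```text
8.3667 [ 0.5261158  -0.11719458  0.17336769] [3.14055328 0.0133373  2.74474199]
[ 1.94244339  3.97516548 -0.2663231 ]
```

Request:
servo_tool(plan=[[0.1,0.25,-0.2,0,0,0,68],[0.28,0.6,-0.3,0,0,0,68],[0.48,0.99,-0.3,0,0,0,68]])

```text
time: 8.62
tool_pos: [0.518, -0.0084, 0.1982]
ee_rot: [3.14, 0.005, 2.741]
wrist_force: [1.3, 0.4, 0.6]
width: 0.0685
finger_force: 0.0
```

Request:
servo_tool(plan=[[0.16,0.33,0,0,0,0,68],[0.32,0.66,0,0,0,0,68],[0.48,0.99,0,0,0,0,68]])

```text
time: 8.87
tool_pos: [0.5102, 0.1031, 0.1954]
ee_rot: [-3.142, -0.0, 2.744]
wrist_force: [0.2, 0.5, 0.7]
width: 0.0679
finger_force: 0.0
```

Request:
servo_tool(plan=[[0.16,0.33,0,0,0,0,68],[0.32,0.66,0,0,0,0,68],[0.48,0.99,0,0,0,0,68]])

```text
time: 9.12
tool_pos: [0.5041, 0.213, 0.1952]
ee_rot: [-3.141, -0.0, 2.745]
wrist_force: [0.6, -0.0, 0.2]
width: 0.0677
finger_force: 0.0
```

Request:
servo_tool(plan=[[0.16,0.33,0,0,0,0,68],[0.32,0.66,0,0,0,0,68],[0.48,0.99,0,0,0,0,68],[0.48,0.99,0,0,0,0,68],[0.48,0.99,0.2,0,0,0,68],[0.48,0.99,0.3,0,0,0,68],[0.48,0.99,0.3,0,0,0,68],[0.48,0.99,0.3,0,0,0,68],[0.48,0.99,0.3,0,0,0,68]])

```text
time: 9.87
tool_pos: [0.4992, 0.3205, 0.166]
ee_rot: [3.141, 0.0, 2.744]
wrist_force: [-1.0, 0.1, 1.3]
width: 0.0679
finger_force: 0.0
```

Run:
```python
from h import *
o=robot.get_obs();print(o["time"],o["tool_pos"],o["ee_rot"])
print(sh(o["tool_pos"],[.5007,.3243,.057]))
```

```text
9.8667 [0.49922975 0.32054699 0.16595036] [3.14131433e+00 2.32085934e-04 2.74363481e+00]
[9.35691027e-04 4.02963216e-02 1.08950358e+00]
```

Request:
servo_tool(plan=[[0,0.04,0.25,0,0,0,68],[0,0.04,0.5,0,0,0,68],[0,0.04,0.75,0,0,0,68],[0,0.04,0.9,0,0,0,68],[0,0.04,1.0,0,0,0,68],[0,0.04,1.0,0,0,0,68]])

```text
time: 10.37
tool_pos: [0.4996, 0.3239, 0.0637]
ee_rot: [-3.139, -0.002, 2.744]
wrist_force: [-0.1, -0.4, 0.1]
width: 0.0677
finger_force: 0.0
```

Request:
servo_tool(plan=[[0,0,0.08,0,0,0,68],[0,0,0.08,0,0,0,60],[0,0,0.08,0,0,0,45],[0,0,0.08,0,0,0,25],[0,0,0.08,0,0,0,25],[0,0,0.08,0,0,0,25],[0,0,0.08,0,0,0,25],[0,0,0.08,0,0,0,25]])

```text
time: 11.03
tool_pos: [0.5009, 0.3251, 0.0584]
ee_rot: [3.141, 0.001, 2.745]
wrist_force: [0.2, -1.2, 3.2]
width: 0.039
finger_force: 30.0
```

Request:
servo_tool(plan=[[0,0,-0.1,0,0,0,25],[0,0,-0.3,0,0,0,25],[0,0,-0.6,0,0,0,25],[0,0,-0.9,0,0,0,25],[0,0,-1,0,0,0,25],[0,0,-1,0,0,0,25]])

```text
time: 11.53
tool_pos: [0.5022, 0.3259, 0.1614]
ee_rot: [3.136, 0.005, 2.745]
wrist_force: [0.9, 0.4, -2.7]
width: 0.039
finger_force: 30.0
```

Request:
servo_tool(plan=[[0,0,-0.2,0,0,0,25],[0,0,-0.5,0,0,0,25],[0,0,-0.5,0,0,0,25],[0,0,-0.5,0,0,0,25],[0,0,-0.5,0,0,0,25]])

```text
time: 11.95
tool_pos: [0.4996, 0.3245, 0.2046]
ee_rot: [-3.139, -0.003, 2.745]
wrist_force: [-0.3, -0.4, -1.9]
width: 0.039
finger_force: 30.0
```

Run:
```python
from h import *
o=robot.get_obs();print(o["time"],o["tool_pos"],o["ee_rot"])
print(sh(o["tool_pos"],[.433,-.126,.2]))
```

```text
11.95 [0.4995995  0.32451442 0.20458237] [-3.13860401e+00 -2.56281514e-03  2.74482338e+00]
[-1.12593462 -4.41272532  0.04582371]
```

Request:
servo_tool(plan=[[-0.05,-0.15,0,0,0,0,25],[-0.1,-0.4,0,0,0,0,25],[-0.17,-0.65,0,0,0,0,25],[-0.23,-0.88,0,0,0,0,25]])

```text
time: 12.28
tool_pos: [0.4862, 0.2326, 0.2046]
ee_rot: [-3.138, -0.003, 2.745]
wrist_force: [1.1, -0.7, -1.9]
width: 0.0391
finger_force: 30.0
```

Request:
servo_tool(plan=[[-0.08,-0.29,0,0,0,0,25],[-0.15,-0.58,0,0,0,0,25],[-0.23,-0.88,0,0,0,0,25]])

```text
time: 12.53
tool_pos: [0.473, 0.1428, 0.2048]
ee_rot: [-3.139, -0.003, 2.745]
wrist_force: [0.9, -0.2, -2.6]
width: 0.0385
finger_force: 30.0
```

Request:
servo_tool(plan=[[-0.08,-0.29,0,0,0,0,25],[-0.15,-0.58,0,0,0,0,25],[-0.23,-0.88,0,0,0,0,25]])

```text
time: 12.78
tool_pos: [0.4601, 0.0529, 0.205]
ee_rot: [-3.14, -0.004, 2.745]
wrist_force: [1.5, -0.5, -2.0]
width: 0.039
finger_force: 30.0
```

Request:
servo_tool(plan=[[-0.08,-0.29,0,0,0,0,25],[-0.15,-0.58,0,0,0,0,25],[-0.22,-0.88,0,0,0,0,25]])

```text
time: 13.03
tool_pos: [0.4463, -0.0365, 0.2051]
ee_rot: [-3.141, -0.004, 2.745]
wrist_force: [2.1, -1.0, -2.9]
width: 0.0394
finger_force: 30.0
```

Request:
servo_tool(plan=[[-0.08,-0.29,0,0,0,0,25],[-0.15,-0.58,0,0,0,0,25],[-0.22,-0.8,0,0,0,0,25],[-0.22,-0.88,0,0,0,0,25],[-0.22,-0.88,0.1,0,0,0,25],[-0.22,-0.88,0.4,0,0,0,25],[-0.22,-0.88,0.5,0,0,0,25],[-0.22,-0.88,0.5,0,0,0,25],[-0.22,-0.88,0.5,0,0,0,25]])

```text
time: 13.78
tool_pos: [0.4338, -0.1233, 0.1561]
ee_rot: [3.141, -0.003, 2.746]
wrist_force: [0.3, 0.2, -2.9]
width: 0.0388
finger_force: 30.0
```

Request:
servo_tool(plan=[[0,0,0.2,0,0,0,25],[0,0,0.45,0,0,0,25],[0,0,0.7,0,0,0,25],[0,0,0.85,0,0,0,25],[0,0,0.92,0,0,0,25],[0,0,0.96,0,0,0,25],[0,0,0.96,0,0,0,25],[0,0,0.96,0,0,0,25]])

```text
time: 14.45
tool_pos: [0.4358, -0.1248, 0.063]
ee_rot: [3.141, 0.003, 2.745]
wrist_force: [0.1, -0.2, -2.5]
width: 0.0387
finger_force: 30.0
```

Request:
servo_tool(plan=[[0,0,0,0,0,0,50],[0,0,0,0,0,0,68],[0,0,0,0,0,0,68],[0,0,0,0,0,0,68],[0,0,-0.1,0,0,0,68],[0,0,-0.4,0,0,0,68],[0,0,-0.8,0,0,0,68],[0,0,-1,0,0,0,68],[0,0,-1,0,0,0,68]])

```text
time: 15.2
tool_pos: [0.4378, -0.1259, 0.1686]
ee_rot: [-3.142, 0.013, 2.745]
wrist_force: [0.7, 0.3, 0.4]
width: 0.0682
finger_force: 0.0
```

Request:
servo_tool(plan=[[0,0,-0.3,0,0,0,68],[0,0,-0.4,0,0,0,68],[0,0,-0.4,0,0,0,68],[0,0,-0.4,0,0,0,68]])

```text
time: 15.53
tool_pos: [0.4348, -0.1246, 0.2014]
ee_rot: [3.142, 0.001, 2.745]
wrist_force: [0.4, -0.7, -0.5]
width: 0.0684
finger_force: 0.0
```

Run:
```python
from h import *
o=robot.get_obs();print(o["time"],o["tool_pos"],o["ee_rot"])
print(sh(o["tool_pos"],[.5270,.1142,.2]))
b=robot.snapshot("scene");a=robot.snapshot("top")
cv2.imwrite("pics/a3.png",np.vstack([np.hstack([b[100:380,80:420],a[100:380,160:500]])])[:,:,::-1])
for n,s in(("gC",(305,163)),("gB",(326,142)),("gA",(375,133))):
    q=plug(b,s,9);print(n,q and ray(q[0],"scene",.094).round(4))
```

```text
15.5333 [ 0.43481441 -0.1246443   0.20141784] [3.14153016e+00 9.25732028e-04 2.74478367e+00]
[0.07229855 2.55915044 0.01417845]
gC [0.5284 0.1133 0.094 ]
gB [0.517  0.2203 0.094 ]
gA [0.6079 0.3347 0.094 ]
```

View pics/a3.png

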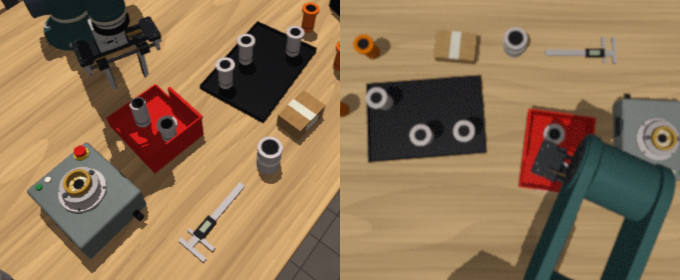

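The scene shows the two scrap pieces standing in the bin at about (140,110) and (167,128) in the crop. The good ones are still in place. I'll refine the nest position with a silhouette fit and move to gC at the same time.

```bash
cat > nest.py <<'E'
from h import *
from scipy.optimize import minimize
I={c:cv2.imread(f"pics/{c}0.png")[:,:,::-1].copy() for c in("scene","top")}
A=np.linspace(0,2*np.pi,48);F=8;C={"top":(484,238),"scene":(158,284)};r=22
M={}
for n,(u,v) in C.items():
    g=cv2.resize(I[n][v-r:v+r,u-r:u+r],None,fx=F,fy=F,interpolation=cv2.INTER_CUBIC);h=cv2.cvtColor(g,cv2.COLOR_RGB2HSV)
    m=((h[...,0]>12)&(h[...,0]<34)&(h[...,1]>100)).astype(np.uint8)
    k,l,s,_=cv2.connectedComponentsWithStats(m);i=1+np.argmax(s[1:,4])
    ct=cv2.findContours((l==i).astype(np.uint8),cv2.RETR_EXTERNAL,cv2.CHAIN_APPROX_NONE)[0][0]
    M[n]=cv2.drawContours(np.zeros_like(m),[ct],-1,1,-1)
def cost(p,cams):
    t=0
    for n in cams:
        pts=np.vstack([np.c_[p[0]+.029*np.cos(A),p[1]+.029*np.sin(A),0*A+z] for z in(.14,p[2])])
        q=((proj(pts,n)-C[n]+r+.5)*F-.5).astype(np.float32)
        m=cv2.fillConvexPoly(np.zeros_like(M[n]),np.int32(cv2.convexHull(q)[:,0]*16),1,shift=4)
        t+=(m!=M[n]).sum()/M[n].sum()
    return t
for cams in(["top"],["scene"],["top","scene"]):
    s=min((minimize(cost,[.515,-.364,z],args=(cams,),method="Nelder-Mead",options=dict(initial_simplex=[[.515,-.364,z],[.521,-.364,z],[.515,-.369,z],[.515,-.364,z-.006]])) for z in(.132,.124)),key=lambda s:s.fun)
    print(cams,s.x.round(4),s.fun)
E
python3 nest.py
```

```text
['top'] [ 0.5128 -0.3629  0.1388] 0.052016075899327975
['scene'] [ 0.5171 -0.3667  0.1288] 0.031020387043361276
['top', 'scene'] [ 0.5153 -0.3663  0.1262] 0.1885994297181194
```

Request:
servo_tool(plan=[[0,0.2,0,0,0,0,68],[0.01,0.5,0,0,0,0,68],[0.02,0.85,0,0,0,0,68]])

```text
time: 15.88
tool_pos: [0.4649, -0.0453, 0.1996]
ee_rot: [-3.141, -0.003, 2.742]
wrist_force: [0.3, -0.4, -0.9]
width: 0.068
finger_force: 0.0
```

Request:
servo_tool(plan=[[0,0.3,0,0,0,0,68],[0.01,0.6,0,0,0,0,68],[0.02,0.85,0,0,0,0,68]])

```text
time: 16.13
tool_pos: [0.4962, 0.0357, 0.1994]
ee_rot: [-3.141, -0.003, 2.746]
wrist_force: [0.3, -0.5, 0.3]
width: 0.0681
finger_force: 0.0
```

Request:
servo_tool(plan=[[0,0.3,0,0,0,0,68],[0.01,0.6,0,0,0,0,68],[0.02,0.86,0,0,0,0,68],[0.02,0.86,0.1,0,0,0,68],[0.02,0.86,0.3,0,0,0,68],[0.02,0.86,0.3,0,0,0,68],[0.02,0.86,0.3,0,0,0,68],[0.02,0.86,0.3,0,0,0,68]])

```text
time: 16.8
tool_pos: [0.5276, 0.1132, 0.1711]
ee_rot: [-3.141, -0.001, 2.744]
wrist_force: [-0.3, 0.2, 0.7]
width: 0.0678
finger_force: 0.0
```

Run:
```python
from h import *
o=robot.get_obs();print(o["time"],o["tool_pos"],o["ee_rot"])
print(sh(o["tool_pos"],[.5270,.1142,.085]))
```

```text
16.8 [0.52760949 0.11316586 0.17105491] [-3.14085182e+00 -1.09647125e-03  2.74394683e+00]
[0.00961652 0.00718443 0.86054913]
```

Request:
servo_tool(plan=[[0.01,0.01,0.25,0,0,0,68],[0.01,0.01,0.5,0,0,0,68],[0.01,0.01,0.7,0,0,0,68],[0.01,0.01,0.84,0,0,0,68],[0.01,0.01,0.84,0,0,0,68],[0.01,0.01,0.84,0,0,0,60],[0.01,0.01,0.84,0,0,0,50],[0.01,0.01,0.84,0,0,0,35],[0.01,0.01,0.84,0,0,0,35],[0.01,0.01,0.84,0,0,0,35],[0.01,0.01,0.84,0,0,0,35],[0.01,0.01,0.84,0,0,0,35]])

```text
time: 17.8
tool_pos: [0.5288, 0.1151, 0.0896]
ee_rot: [3.14, 0.004, 2.745]
wrist_force: [-0.2, -0.6, 6.5]
width: 0.0496
finger_force: 30.0
```

```bash
python3 -c "
from h import *
o=robot.get_obs();print(o['time'],o['tool_pos'],o['ee_rot'],o['wrist_force'],o['width'])"
```

```text
17.8 [0.52878387 0.11510171 0.08959987] [3.14016723 0.0035538  2.74478102] [-0.15859036 -0.56412203  6.54568287] 0.049632411922973844
```

Request:
servo_tool(plan=[[0,0,-0.1,0,0,0,35],[0,0,-0.3,0,0,0,35],[0,0,-0.6,0,0,0,35],[0,0,-0.9,0,0,0,35],[0,0,-1,0,0,0,35]])

```text
time: 18.22
tool_pos: [0.5291, 0.1156, 0.1921]
ee_rot: [3.138, 0.006, 2.745]
wrist_force: [1.0, 0.8, -1.4]
width: 0.0499
finger_force: 30.0
```

Request:
servo_tool(plan=[[0,0,-0.2,0,0,0,35],[0,0,-0.5,0,0,0,35],[0,0,-0.8,0,0,0,35],[0,0,-0.8,0,0,0,35],[0,0,-0.8,0,0,0,35],[0,0,-0.8,0,0,0,35]])

```text
time: 18.72
tool_pos: [0.5267, 0.1152, 0.265]
ee_rot: [-3.14, -0.003, 2.745]
wrist_force: [-0.4, -0.1, -4.4]
width: 0.0499
finger_force: 30.0
```

```bash
python3 -c "
from h import *
o=robot.get_obs();print(o['time'],o['tool_pos'],o['ee_rot'],o['wrist_force'],o['width'],o['joint_positions'])
print(sh(o['tool_pos'],[.515,-.365,.26]))"
```

```text
18.7167 [0.52672958 0.11517194 0.26503807] [-3.1399663  -0.00329085  2.74489122] [-0.3824759  -0.06473455 -4.38792708] 0.04994041377208148 [ 1.09988788e-01  6.14479135e-02  1.31461277e+00  1.78494261e-04
  1.76919858e+00 -1.06407392e+00]
[-1.74660555 -4.47433084  0.0503807 ]
```

Request:
servo_tool(plan=[[-0.05,-0.15,0,0,0,0,35],[-0.15,-0.4,0,0,0,0,35],[-0.25,-0.65,0,0,0,0,35],[-0.35,-0.89,0,0,0,0,35]])

```text
time: 19.05
tool_pos: [0.5239, 0.0188, 0.2637]
ee_rot: [-3.14, -0.006, 2.746]
wrist_force: [0.1, -0.4, -2.9]
width: 0.0501
finger_force: 30.0
```

Request:
servo_tool(plan=[[-0.12,-0.3,0,0,0,0,35],[-0.24,-0.6,0,0,0,0,35],[-0.35,-0.89,0,0,0,0,35]])

```text
time: 19.3
tool_pos: [0.5219, -0.0772, 0.2637]
ee_rot: [-3.141, -0.006, 2.745]
wrist_force: [0.2, -0.2, -2.4]
width: 0.0499
finger_force: 30.0
```

Request:
servo_tool(plan=[[-0.12,-0.3,0,0,0,0,35],[-0.24,-0.6,0,0,0,0,35],[-0.35,-0.89,0,0,0,0,35]])

```text
time: 19.55
tool_pos: [0.5198, -0.1728, 0.2636]
ee_rot: [3.141, -0.006, 2.745]
wrist_force: [0.4, 0.0, -2.2]
width: 0.0501
finger_force: 30.0
```

Request:
servo_tool(plan=[[-0.12,-0.3,0,0,0,0,35],[-0.24,-0.6,0,0,0,0,35],[-0.35,-0.89,0,0,0,0,35]])

```text
time: 19.8
tool_pos: [0.5178, -0.2683, 0.2635]
ee_rot: [3.14, -0.006, 2.745]
wrist_force: [1.1, 0.7, -2.2]
width: 0.0499
finger_force: 30.0
```

Request:
servo_tool(plan=[[-0.12,-0.3,0,0,0,0,35],[-0.22,-0.6,0,0,0,0,35],[-0.3,-0.8,0,0,0,0,35],[-0.35,-0.9,0,0,0,0,35],[-0.35,-0.9,0,0,0,0,35],[-0.35,-0.9,0,0,0,0,35],[-0.35,-0.9,0,0,0,0,35]])

```text
time: 20.38
tool_pos: [0.5167, -0.3621, 0.2665]
ee_rot: [3.14, -0.002, 2.746]
wrist_force: [0.7, -0.7, -2.6]
width: 0.0495
finger_force: 30.0
```

Run:
```python
from h import *
o=robot.get_obs();print(o['time'],o['tool_pos'],o['ee_rot'],o['width'],o['joint_positions'].round(2))
t=o['tool_pos'];b=robot.snapshot("scene");a=robot.snapshot("top");F=4
u,v=160,262
g=cv2.resize(b[v-65:v+65,u-65:u+65],None,fx=F,fy=F,interpolation=cv2.INTER_CUBIC)[:,:,::-1].copy()
A=np.linspace(0,6.2832,60)
def circ(x,y,z,r,c):
    q=(proj(np.c_[x+r*np.cos(A),y+r*np.sin(A),0*A+z],"scene")-[u-65,v-65]+.5)*F-.5
    cv2.polylines(g,[np.int32(q)],True,c,1)
f=t[2]-.0856
circ(t[0],t[1],f,.016,(0,255,0));circ(t[0],t[1],f+.09,.026,(0,255,0))
circ(.515,-.365,.14,.029,(255,0,255));circ(.515,-.365,.14,.022,(255,0,255))
cv2.imwrite("pics/a4.png",g)
print(sh(t,[.515,-.365,.235]))
```

```text
20.3833 [ 0.51668564 -0.36213007  0.26653216] [ 3.13999186e+00 -1.86604051e-03  2.74628605e+00] 0.04952243230966022 [-0.7   0.27  1.07  0.    1.8  -1.88]
[ 0.0044621  -0.03298297  0.31532161]
```

View pics/a4.png

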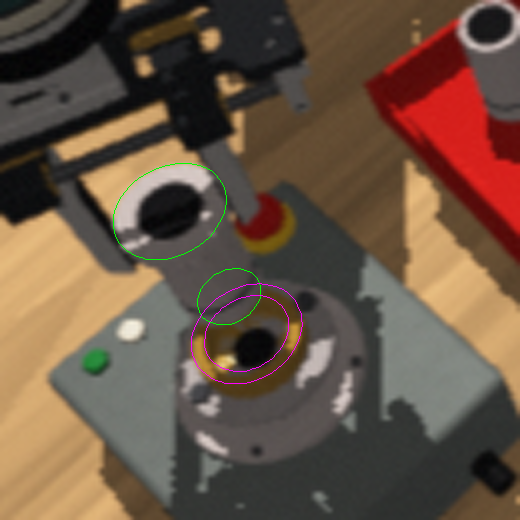

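The overlay shows the socket held upright, its collar matching the green circle at (170,211). The nest rim is close to the magenta circle at (247,334). Aligning and lowering in stages.

Request:
servo_tool(plan=[[0.0,-0.03,0.1,0,0,0,35],[0.0,-0.03,0.2,0,0,0,35],[0.0,-0.03,0.27,0,0,0,35],[0.0,-0.03,0.3,0,0,0,35],[0.0,-0.03,0.3,0,0,0,35],[0.0,-0.03,0.3,0,0,0,35],[0.0,-0.03,0.3,0,0,0,35]])

```text
time: 21.07
tool_pos: [0.5155, -0.3667, 0.2378]
ee_rot: [-3.141, 0.001, 2.745]
wrist_force: [-0.2, -0.5, -2.2]
width: 0.0498
finger_force: 30.0
```

Request:
servo_tool(plan=[[0,0,0.03,0,0,0,35],[0,0,0.06,0,0,0,35],[0,0,0.09,0,0,0,35],[0,0,0.11,0,0,0,35],[0,0,0.13,0,0,0,35],[0,0,0.13,0,0,0,35],[0,0,0.13,0,0,0,35]])

```text
time: 21.65
tool_pos: [0.5153, -0.3665, 0.2242]
ee_rot: [3.141, -0.0, 2.745]
wrist_force: [0.2, 0.7, -2.9]
width: 0.0503
finger_force: 30.0
```

Run:
```python
from h import *
o=robot.get_obs();print(o['time'],o['tool_pos'],o['ee_rot'],o['wrist_force'],o['wrist_torque'])
t=o['tool_pos'];b=robot.snapshot("scene");F=5
u,v=160,270
g=cv2.resize(b[v-50:v+50,u-50:u+50],None,fx=F,fy=F,interpolation=cv2.INTER_CUBIC)[:,:,::-1].copy()
cv2.imwrite("pics/a5.png",g)
```

```text
21.65 [ 0.51529165 -0.36651371  0.22419454] [ 3.14138717e+00 -4.25415795e-04  2.74476343e+00] [ 0.15875637  0.72374534 -2.87188724] [-0.03082125 -0.01183205 -0.01076203]
```

View pics/a5.png

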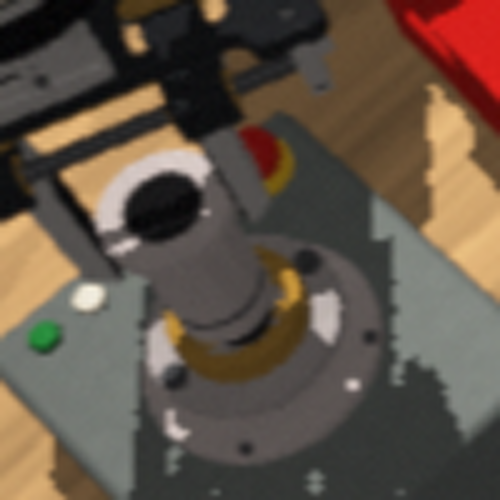

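The close view shows the foot at the nest mouth, at about (231,312) against the ring at (236,314). It is a millimetre or so too far left, which is -y. Nudging it and lowering gently.

Request:
servo_tool(plan=[[0,0.015,0.01,0,0,0,35],[0,0.015,0.02,0,0,0,35],[0,0.015,0.03,0,0,0,35],[0,0.015,0.04,0,0,0,35],[0,0.015,0.05,0,0,0,35],[0,0.015,0.05,0,0,0,35],[0,0.015,0.05,0,0,0,35]])

```text
time: 22.28
tool_pos: [0.5159, -0.3651, 0.2193]
ee_rot: [3.141, -0.0, 2.745]
wrist_force: [-0.4, -0.1, -3.1]
width: 0.0504
finger_force: 30.0
```

Request:
servo_tool(plan=[[0,0,0.01,0,0,0,35],[0,0,0.02,0,0,0,35],[0,0,0.03,0,0,0,35],[0,0,0.04,0,0,0,35],[0,0,0.04,0,0,0,35],[0,0,0.04,0,0,0,35]])

```text
time: 22.78
tool_pos: [0.5159, -0.3651, 0.2153]
ee_rot: [3.141, -0.0, 2.745]
wrist_force: [0.5, 0.2, -3.1]
width: 0.0502
finger_force: 30.0
```

Request:
servo_tool(plan=[[0,0,0.01,0,0,0,35],[0,0,0.02,0,0,0,35],[0,0,0.03,0,0,0,35],[0,0,0.04,0,0,0,35],[0,0,0.04,0,0,0,35],[0,0,0.04,0,0,0,35]])

```text
time: 23.28
tool_pos: [0.5159, -0.3651, 0.2113]
ee_rot: [3.141, -0.0, 2.745]
wrist_force: [-0.5, 0.0, -3.3]
width: 0.0502
finger_force: 30.0
```

Request:
servo_tool(plan=[[0,0,0.01,0,0,0,35],[0,0,0.02,0,0,0,35],[0,0,0.03,0,0,0,35],[0,0,0.03,0,0,0,35],[0,0,0.03,0,0,0,35]])

```text
time: 23.7
tool_pos: [0.5163, -0.3653, 0.2097]
ee_rot: [-3.141, 0.002, 2.745]
wrist_force: [-0.8, 0.7, 2.0]
width: 0.0495
finger_force: 30.0
```

Seat contact came at TCP z≈0.2096, as predicted, with little side force. Pressing smoothly.

Request:
servo_tool(plan=[[0,0,0.01,0,0,0,35],[0,0,0.02,0,0,0,35],[0,0,0.03,0,0,0,35],[0,0,0.04,0,0,0,35],[0,0,0.05,0,0,0,35],[0,0,0.06,0,0,0,35],[0,0,0.07,0,0,0,35],[0,0,0.08,0,0,0,35],[0,0,0.08,0,0,0,35],[0,0,0.08,0,0,0,35]])

```text
time: 24.53
tool_pos: [0.5162, -0.3653, 0.2012]
ee_rot: [-3.141, 0.001, 2.745]
wrist_force: [-0.9, 0.8, 6.9]
width: 0.0496
finger_force: 30.0
```

Request:
servo_tool(plan=[[0,0,0.01,0,0,0,35],[0,0,0.02,0,0,0,35],[0,0,0.03,0,0,0,35],[0,0,0.04,0,0,0,35],[0,0,0.05,0,0,0,35],[0,0,0.06,0,0,0,35],[0,0,0.07,0,0,0,35],[0,0,0.07,0,0,0,35],[0,0,0.07,0,0,0,35]])

```text
time: 25.28
tool_pos: [0.5164, -0.3655, 0.1954]
ee_rot: [-3.141, 0.003, 2.745]
wrist_force: [-0.5, 0.7, 7.9]
width: 0.0498
finger_force: 30.0
```

Request:
servo_tool(plan=[[0,0,0.005,0,0,0,35],[0,0,0.01,0,0,0,35],[0,0,0.015,0,0,0,35],[0,0,0.02,0,0,0,35],[0,0,0.02,0,0,0,35],[0,0,0.02,0,0,0,35]])

```text
time: 25.78
tool_pos: [0.5165, -0.3655, 0.1938]
ee_rot: [-3.141, 0.003, 2.745]
wrist_force: [-1.5, 1.2, 8.6]
width: 0.0498
finger_force: 30.0
```

Request:
servo_tool(plan=[[0,0,0.005,0,0,0,35],[0,0,0.01,0,0,0,35],[0,0,0.01,0,0,0,35],[0,0,0.01,0,0,0,35]])

```text
time: 26.12
tool_pos: [0.5167, -0.3656, 0.1936]
ee_rot: [-3.141, 0.004, 2.745]
wrist_force: [-0.9, 2.0, 10.6]
width: 0.0502
finger_force: 30.0
```

Request:
servo_tool(plan=[[0,0,0.005,0,0,0,35],[0,0,0.01,0,0,0,35],[0,0,0.015,0,0,0,35],[0,0,0.015,0,0,0,35],[0,0,0.015,0,0,0,35],[0,0,0.015,0,0,0,35]])

```text
time: 26.62
tool_pos: [0.517, -0.3657, 0.1936]
ee_rot: [-3.14, 0.006, 2.745]
wrist_force: [-1.7, 1.9, 15.8]
width: 0.0499
finger_force: 30.0
```

Run:
```python
from h import *
b=robot.snapshot("scene");o=robot.get_obs();print(o['time'],o['tool_pos'],o['ee_rot'],o['wrist_force'],o['width'],o['finger_force'])
t=o['tool_pos'];F=5;u,v=160,275
g=cv2.resize(b[v-50:v+50,u-50:u+50],None,fx=F,fy=F,interpolation=cv2.INTER_CUBIC)[:,:,::-1].copy()
A=np.linspace(0,6.2832,60)
for z,r in((.198,.026),(.124,.029)):
    q=(proj(np.c_[t[0]+r*np.cos(A),t[1]+r*np.sin(A),0*A+z],"scene")-[u-50,v-50]+.5)*F-.5
    cv2.polylines(g,[np.int32(q)],True,(0,255,0),1)
cv2.imwrite("pics/a6.png",g)
```

```text
26.6667 [ 0.51701264 -0.36570463  0.19360091] [-3.14025279  0.00642536  2.74503511] [-1.16333329  0.87768669 15.16492233] 0.049863617119570595 30.003050565719604
```

View pics/a6.png

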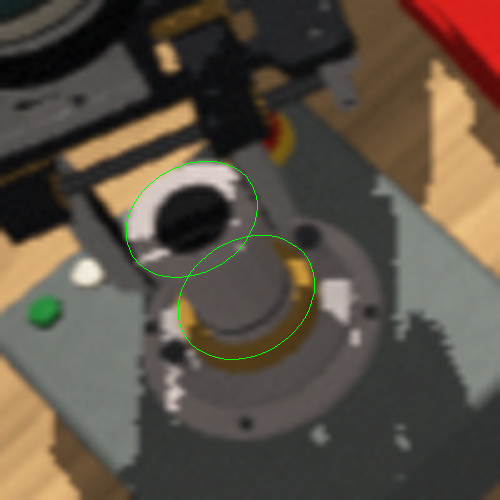

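The picture shows the socket upright inside the brass cup. The lowered rim matches the fully-down circle at about (247,297), z 0.124. TCP z is steady at 0.1936 with 15 N at the wrist, so the nest is on its stop. Handing in.

```bash
python3 -c "
from bench import robot
print(robot.close_job())"
```

```text
the job is handed in; nothing more can be done
None
```

I handed the job in at about 27 s: both faulty sockets are in the red bin, two good ones stand untouched in the tray, and the third is still gripped foot down in the nest, pressed onto its stop at about 15 N.

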